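# Weigh a grease cartridge on the bench scale

### The job

Weigh the red grease cartridge on the bench scale: with the V rests still empty press the round key and then the square key, lay the cartridge gently along both V rests, centred, and let it go, and then press the long bar key. Press each key fully down and let it spring back before going on, one key at a time; never touch down the plus-shaped key, and do not press the bar early or the round or square key late. Leave the two spray cans and the black box where they stand.

Things in the scene. Friction and masses are not known exactly. Their poses are not given: they have to be found in the camera images.
- scale: grey bench scale, fixed to the counter, 150 (x) x 230 (y) housing with its top at 40; origin at the centre of its footprint on the counter. Its +y half carries a keypad of four keys in a 2 x 2 block (52 apart both ways; which key is in which place varies; a sloped display stands at the +x edge, reaching 65 high); its -y half carries a steel plate (top at 44) with two aluminium V rests.
- cradle (a point): point where the middle of the cartridge's axis belongs: 87 above the counter, midway between the two V rests, which stand 76 apart along the scale's x (each 12 thick; 90 degree V, lowest point 37 below this point, arm tips about 10 below it and 27 out to each side; 64 clear between the rests for fingers). Axes as the scale's; the cartridge lies along x.
- cartridge: red grease cartridge lying on the counter, a 52 diameter cylinder 130 long plus an 18 diameter nozzle stub at its +x end, 145 in all, about 0.3 to 0.55 kg; origin at mid-length on its underside, x along its axis. It can roll.
- cartridge_mid (a point): mid-length point on the cartridge's axis (26 above the counter while lying there)
- key_round_top (a point): centre of the top face of the round key: white plastic, round disc cap, 32 across, top at 62 above the counter, 14 proud of its steel seat (46 square); wakes the scale
- key_round (a joint): travel of the round key: 0 up, 0.006 m fully down; a spring needing 2 N to start and 5 N at the bottom returns it
- key_square_top (a point): centre of the top face of the square key: white plastic, square cap, 30 x 30, top at 62 above the counter, 14 proud of its steel seat (46 square); zeroes it
- key_square (a joint): travel of the square key: 0 up, 0.006 m fully down; a spring needing 2 N to start and 5 N at the bottom returns it
- key_bar_top (a point): centre of the top face of the bar key: white plastic, long bar cap, 14 along the scale's x and 38 along its y, top at 62 above the counter, 14 proud of its steel seat (46 square); records the weight
- key_bar (a joint): travel of the bar key: 0 up, 0.006 m fully down; a spring needing 2 N to start and 5 N at the bottom returns it
- key_cross_top (a point): centre of the top face of the cross key: white plastic, cap shaped as a plus sign, two crossed bars 32 x 11, top at 62 above the counter, 14 proud of its steel seat (46 square); clears the memory; leave alone
- key_cross (a joint): travel of the cross key: 0 up, 0.006 m fully down; a spring needing 2 N to start and 5 N at the bottom returns it
- part_box: black boxed part, 112 x 51 x 36 high, loose bystander; origin at the centre of its underside
- white_can: tall whitish spray can, 67 diameter, 205 high, loose bystander on the right; origin at the centre of its base
- green_can: tall green spray can, 58 diameter, 211 high, loose bystander standing behind the V rests; origin at the centre of its base

How it is judged:
On the way, in this order (a step that is already met when the one before it is completed fails the run):
1. the round key is pressed fully down while the V rests are empty (value of joint key_round above 0.0045 m and not (distance between cartridge_mid and cradle below 0.05 m)), for 0.05 s.
2. with the round key up again, the square key is pressed fully down while the V rests are empty (value of joint key_square above 0.0045 m and value of joint key_round below 0.002 m and not (distance between cartridge_mid and cradle below 0.05 m)), for 0.05 s.
3. the cartridge lies along both V rests, released, with all keys up (x of cartridge_mid in the frame of cradle between -0.025 and 0.025 m and y of cartridge_mid in the frame of cradle between -0.008 and 0.008 m and z of cartridge_mid in the frame of cradle between -0.008 and 0.008 m and angle between the x axis of cartridge and the x axis of scale, either way round below 0.12 rad and value of joint each of key_round, key_square, key_bar, key_cross below 0.002 m and contact force between the fingers and cartridge below 0.1 N), for 0.2 s.
4. the bar key is pressed fully down with the cartridge lying in the V rests (x of cartridge_mid in the frame of cradle between -0.025 and 0.025 m and y of cartridge_mid in the frame of cradle between -0.008 and 0.008 m and z of cartridge_mid in the frame of cradle between -0.008 and 0.008 m and angle between the x axis of cartridge and the x axis of scale, either way round below 0.12 rad and value of joint key_bar above 0.0045 m), for 0.05 s.
At the end, for the whole second after the job is handed in: Cartridge released and still along both V rests: its middle within 25 mm lengthwise and 8 mm sideways and in height of the cradle point, axis within 0.12 rad of the scale's x, either way round; all keys up (under 2 mm); cans and box upright, within 30 mm of their start (all of step 3 and linear speed of cartridge below 0.02 m/s and angle between each of white_can, green_can, part_box's own z axis and vertical below 0.2 rad and distance of each of white_can, green_can, part_box from where it was at the start of the episode below 0.03 m); the robot touches nothing.
It fails at once if the plus-shaped key is pressed more than 2.5 mm, or two keys are down together (value of joint key_cross above 0.0025 m or value of joint each of key_round, key_square above 0.0025 m).
It fails at once if the bar key is pressed more than 2.5 mm while the cartridge is not in the rests (value of joint key_bar above 0.0025 m and not (distance between cartridge_mid and cradle below 0.05 m)).
It fails at once if the round or square key is pressed more than 2.5 mm while the cartridge is in the rests (value of joint any of key_round, key_square above 0.0025 m and distance between cartridge_mid and cradle below 0.05 m).
It fails at once if the cartridge is let go more than about 30 mm above the rests (dropped, not laid) (height (world z) of cartridge_mid above 0.118 m and contact force between the fingers and cartridge below 0.05 N).
It fails at once if a spray can or the black box is moved 30 mm or knocked over (distance of any of white_can, green_can, part_box from where it was at the start of the episode above 0.03 m or angle between any of white_can, green_can, part_box's own z axis and vertical above 0.2 rad).
It also fails if it takes over 70 s, if anything falls off the work surface, if the arm or the gripper's body presses on something with over 40 N, if the wrist force passes 120 N, or if a joint passes its speed limit or range.

### The arm

A 6-joint arm with a two-finger parallel gripper is mounted at the origin on a cart in front of the work surface, level with it; the furniture and walls round the work are solid. World frame = base frame: x ahead of the robot, y to its left, z up, the work surface at z = 0. Lengths are in m, angles in rad, forces in N, time in s.
With the tool pointing down it reaches from about 0.25 to 0.725 m from the base axis. Payload 4 kg.
Tool frame: the origin (TCP) lies midway between the tips of the shut fingers; the grasp point (between the pads) lies 19 mm behind it; x points along the fingers, y is the direction in which the jaws open and shut, and the axes are right-handed (so a half turn about x gives the same grasp; the last joint's range is limited). The gripper opens to 85 mm and grips with 20 to 120 N. Pads are 22 mm wide; open, the fingers measure 114 mm over their backs; the gripper's body (76 mm by 85 mm) begins 54 mm behind the grasp point. The pads swing forward as they close: fully open they stand 13 mm farther back than shut.
Start: joints at [1.209, 0.241, 0.005, 1.335, 0, 1.571], TCP at [0.177, 0.468, 0.231] pointing down, gripper open.
Joint ranges: [-2.72, 2.72], [-1.05, 1.87], [-1.09, 1.28], [-1.99, 2.15], [-1.42, 1.44], [-3.14, 3.14]. Speed limits (rad/s): [2.79, 2.79, 3.14, 3.14, 3.14, 3.14].

### API

Orientations are given as a unit quaternion [x, y, z, w].
In Python, from workcell import * gives the robot as it stands.
- The arm moves only by the tool play_rows, never from a script. Its argument "plan" is a list of rows, each a list of 7 numbers: the shift along the tool's x, y, z in mm, then the turn, a rotation vector about the tool's x, y, z in rad, then the closure, from -1 (fully open) to 1 (shut). In form: [[x, y, z, rx, ry, rz, grip], ...]. A call has 1 to 20 rows; each row shifts and turns the commanded pose from where the row before left it, along the tool's axes as they then stand; what a row does not reach is not made up. A row lasts 1/12 s, in which the tool goes at most 41.7 mm and 7.16 degrees, less where a joint would pass 70% of its speed; a pose out of reach is approached as far as the arm can. A call with a gripper value outside its range is refused whole. The fingers move at their own pace and stop on an object; the grip force is fixed at half the most. Time passes only in rows, so rows that do not move let the fingers close. It gives the time, the measured TCP pose, the force and the opening at its end, in the units of the state.
- get_obs(): the state, without advancing time (a new reading comes with each control period).
- camera(name): name is "side" or "top"; returns a dict with "frame" (384x512x3 uint8, red, green, blue), "depth" (384x512 float32, m along the optical axis (not along the pixel's ray), 0 where there is no reading), "fx", "fy", "cx", "cy" (pixels), "distortion" ([k1, k2, p1, p2, k3] as OpenCV has them; the pictures are not rectified), "camera_from_world" (4x4, takes a point from world to camera coordinates). Camera axes: x right, y up, looking along -z (the intrinsics and any distortion apply to the point x, -y, -z); pixel columns grow to the right and rows downward; lengths in m; the calibration is good to about 2 mm. A picture is of the moment at which its call begins.
- job_done(): hands the job in, once; it reports no verdict.
Trained networks look in a picture, given as the dict that the camera call returned (one of the last four; its "shot" number tells which), for a name from the list of things; names that differ only in an ending like _2 or _b are one class to them, and where a whole thing is asked for, a point or a joint stands for the part that bears it (a point fixed in the world has none). Each returns a list of dicts, best first, with "confidence" (0 to 1); they miss things now and then, are a little off and sometimes report something else, mostly with a low value. They report only what shows in the picture. A call takes as long as a camera call.
- search_frame(thing, picture): "centre" ([x, y, z] in m, in world coordinates, good to about 4 mm: the middle of the surface that is visible of it).
- pinpoint(thing, picture): "centre" ([x, y, z] in m, in world coordinates, good to about 4 mm: a listed point, or the origin of a listed thing).
The state is a dict: "clock": time; "joint_pos": joint angles; "joint_vel": joint speeds; "tau": joint torques, N m; "eef_pos": TCP position; "tool_rot": TCP orientation; "ft_force": force on the tool from outside, world axes, zero at the start; "ft_torque": the same for the moment, N m; "grip_width": finger opening in m.
Only numpy, scipy, OpenCV 4.12 (cv2) and the standard library are available. Lean on these libraries where they do the work, as an engineer would, in place of code of your own. Each camera call takes 0.05 s, during which the arm holds its last target. There are 200 camera calls.

## Working session

There is one attempt and no reset: what is moved stays moved. The work goes in short steps, Python scripts to look and compute and a tool call to move; the robot and the scene stay as the last step left them, time stands still between calls to the robot, and variables do not carry over. Pictures are saved under pics/ and viewed, about 8 in all and at most 12, crops included, and the job is handed in when it is done.

Besides the shell and the picture viewer there is one more tool, called by a JSON object that holds its "name" and its "arguments". play_rows: Moves the arm, as the interface text tells. Its arguments: {"type":"object","properties":{"plan":{"type":"array","items":{"type":"array","items":{"type":"number"}}}},"required":["plan"]}

```bash
mkdir -p pics; cat > h.py <<'E'
from workcell import *
import numpy as np, cv2
def save(p,n,crop=None,s=1):
    f=p["frame"][:,:,::-1]
    if crop: f=f[crop[1]:crop[3],crop[0]:crop[2]]
    cv2.imwrite("pics/"+n,cv2.resize(f,None,fx=s,fy=s,interpolation=cv2.INTER_CUBIC))
def cloud(p):
    d=p["depth"];h,w=d.shape
    u,v=np.meshgrid(np.arange(w),np.arange(h))
    K=np.array([[p["fx"],0,p["cx"]],[0,p["fy"],p["cy"]],[0,0,1]])
    n=cv2.undistortPoints(np.stack([u,v],-1).reshape(-1,1,2).astype(np.float64),K,np.array(p["distortion"],float)).reshape(h,w,2)
    c=np.stack([n[...,0]*d,-n[...,1]*d,-d,np.ones_like(d)],-1)
    return (c@np.linalg.inv(p["camera_from_world"]).T)[...,:3]
E
python3 - <<'E'
from h import *
np.set_printoptions(precision=4,suppress=True)
o=get_obs();print(o["eef_pos"],o["tool_rot"],o["clock"],o["grip_width"])
ps={n:camera(n) for n in("top","side")}
for n,p in ps.items():
    save(p,n+"0.png",s=1.5); print(n,np.linalg.inv(p["camera_from_world"])[:3,3])
for n,p in ps.items():
    for t in["scale","cradle","cartridge","cartridge_mid","key_round_top","key_square_top","key_bar_top","key_cross_top","part_box","white_can","green_can"]:
        print(n,t,[(np.round(r["centre"],3).tolist(),round(r["confidence"],2)) for r in pinpoint(t,p)[:3]])
E
```

```text
[0.1767 0.467  0.2304] [ 0.1265  0.6957 -0.1279  0.6954] 0.0 0.08545666362334535
top [ 0.4639 -0.0037  1.4846]
side [-0.1288 -1.1543  0.9563]
top scale [([0.636, -0.026, 0.0], 0.56)]
top cradle [([0.647, -0.086, 0.084], 0.62)]
top cartridge [([0.526, 0.351, -0.006], 0.93)]
top cartridge_mid []
top key_round_top [([0.582, 0.047, 0.058], 0.48), ([0.628, -0.33, -0.003], 0.22)]
top key_square_top [([0.628, 0.056, 0.06], 0.65)]
top key_bar_top [([0.592, -0.003, 0.059], 0.41), ([0.525, 0.347, 0.023], 0.33)]
top key_cross_top [([0.645, 0.003, 0.06], 0.6)]
top part_box [([0.449, -0.398, 0.001], 0.86)]
top white_can [([0.63, -0.332, -0.005], 0.81)]
top green_can []
side scale [([0.636, -0.024, 0.001], 0.96)]
side cradle [([0.65, -0.087, 0.088], 0.91)]
side cartridge [([0.53, 0.349, 0.002], 0.62)]
side cartridge_mid [([0.526, 0.344, 0.026], 0.5)]
side key_round_top [([0.578, 0.041, 0.06], 0.45)]
side key_square_top [([0.63, 0.056, 0.062], 0.44)]
side key_bar_top [([0.589, -0.006, 0.058], 0.56)]
side key_cross_top [([0.646, 0.006, 0.059], 0.63)]
side part_box [([0.454, -0.394, -0.002], 0.55)]
side white_can [([0.643, 0.003, 0.06], 0.22)]
side green_can [([0.788, -0.073, 0.0], 0.58), ([0.648, -0.086, 0.089], 0.42)]
```

View pics/top0.png

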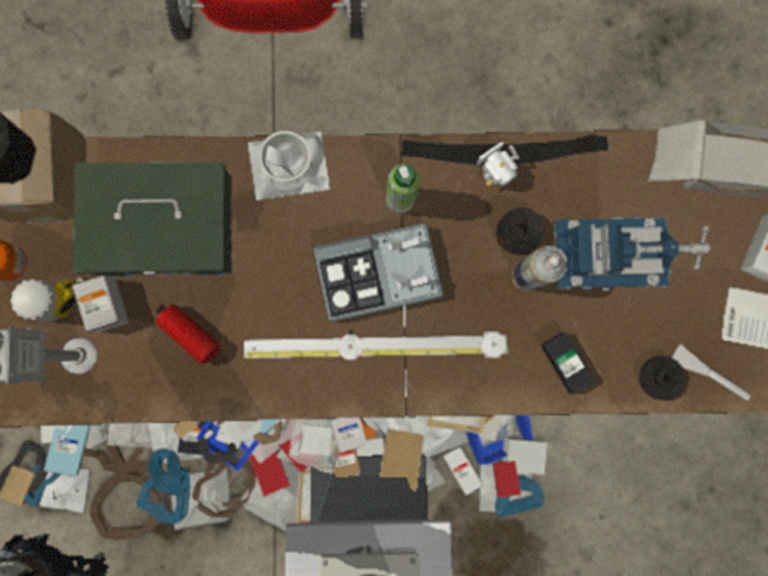

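View pics/side0.png

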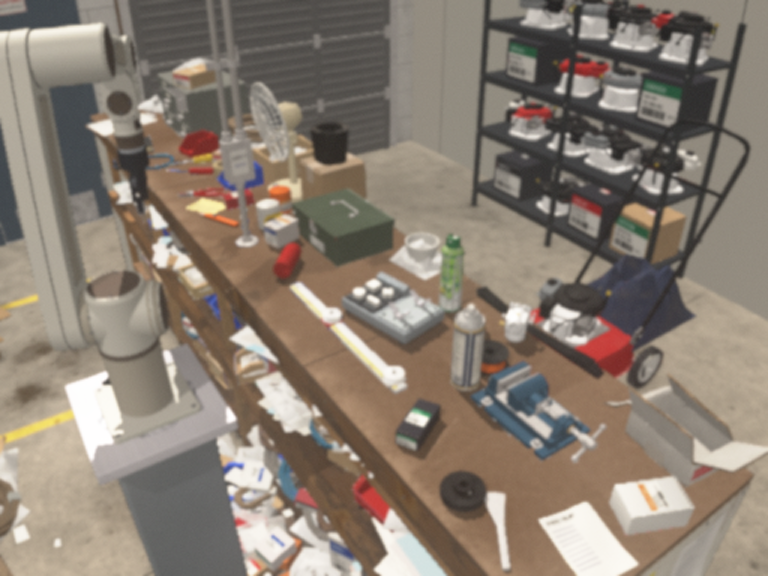

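```bash
python3 - <<'E'
from h import *
np.set_printoptions(precision=4,suppress=True)
for n in("top","side"):
    p=camera(n);X=cloud(p);f=p["frame"].astype(int);x,y,z=X[...,0],X[...,1],X[...,2]
    ok=p["depth"]>0
    # key caps
    m=(ok&(z>.053)&(z<.068)&(x>.53)&(x<.69)&(y>-.04)&(y<.1)&(f.min(-1)>140)).astype(np.uint8)
    k,l,s,c=cv2.connectedComponentsWithStats(m)
    for i in range(1,k):
        if s[i,4]>15:
            P=X[l==i]; print(n,"key",s[i,4],P.mean(0),(P.min(0)+P.max(0))/2,np.ptp(P,0))
    m=ok&(f[...,0]>90)&(f[...,0]>2*f[...,1])&(f[...,0]>2*f[...,2])&(x>.3)&(x<.8)&(y>.15)&(y<.5)&(z<.07)&(z>.005)
    P=X[m]
    if len(P)>20:
        r=cv2.minAreaRect(P[:,:2].astype(np.float32)*1000);print(n,"cart",len(P),P.mean(0),r,np.percentile(P[:,2],98))
        w,V=np.linalg.eigh(np.cov(P[:,:2].T)); print(V[:,1])
    # V rests
    m=ok&(z>.06)&(z<.085)&(x>.57)&(x<.72)&(y>-.14)&(y<-.04)
    P=X[m]; print(n,"rests",len(P),P.min(0),P.max(0))
    # scale top
    m=ok&(z>.034)&(z<.048)&(x>.5)&(x<.8)&(y>-.2)&(y<.15)
    print(n,"scale",cv2.minAreaRect(X[m][:,:2].astype(np.float32)*1000))
E
```

```text
top key 64 [0.6432 0.0059 0.0589] [0.644  0.0053 0.0587] [0.0298 0.0292 0.0107]
top key 99 [0.6327 0.0574 0.0593] [0.633  0.0577 0.0604] [0.0294 0.0291 0.0137]
top key 53 [ 0.5922 -0.0042  0.0589] [ 0.5914 -0.0026  0.06  ] [0.0172 0.035  0.0113]
top key 83 [0.5815 0.0465 0.0591] [0.5806 0.0469 0.0595] [0.0289 0.0292 0.012 ]
top cart 678 [0.5201 0.3475 0.049 ] ((521.5487060546875, 350.1109313964844), (128.10533142089844, 47.323307037353516), 46.17414474487305) 0.05749826710668912
[0.6889 0.7249]
top rests 124 [ 0.5998 -0.121   0.06  ] [ 0.6953 -0.0471  0.0824]
top scale ((646.022216796875, -19.589111328125), (225.26829528808594, 254.88575744628906), 27.152490615844727)
side key 84 [0.6757 0.0387 0.0591] [0.6746 0.0359 0.0598] [0.0303 0.1021 0.0114]
side key 36 [0.6279 0.0517 0.0574] [0.6281 0.052  0.0582] [0.0331 0.0322 0.0101]
side key 35 [0.5776 0.0436 0.0575] [0.5787 0.0435 0.0582] [0.0318 0.0309 0.0097]
side key 25 [0.639  0.0016 0.0574] [0.6397 0.0006 0.0575] [0.027  0.0302 0.0068]
side key 27 [ 0.5878 -0.0102  0.0578] [ 0.5892 -0.0071  0.0584] [0.0155 0.0379 0.0093]
side cart 234 [0.5087 0.3224 0.0408] ((517.9218139648438, 341.0831298828125), (142.31149291992188, 47.55134582519531), 48.12195587158203) 0.05437968807253456
[0.7039 0.7103]
side rests 65 [ 0.5952 -0.1294  0.0602] [ 0.6942 -0.0486  0.0778]
side scale ((642.4466552734375, -29.451644897460938), (216.99258422851562, 262.7256774902344), 26.3674373626709)
```

Top and side views show round key near (230,199)/1.5 px, square behind it, bar and plus on the right. The nets, my depth estimates and the picture agree on which key is which. Scale yaw is about 0.205 rad, and the cartridge lies at about 46° with its nozzle towards upper left. Next I'll work out the moves.

```bash
cat > go.py <<'E'
import sys
from h import *
from scipy.spatial.transform import Rotation as R
# usage: go.py x y z(m) yaw(dir of tool y, deg, mod 180): shift in current tool axes (mm), rotvec
np.set_printoptions(precision=4,suppress=True)
o=get_obs();T=R.from_quat(o["tool_rot"]);M=T.as_matrix()
x,y,z,a=map(float,sys.argv[1:5])
best=None
for k in(0,180):
    t=np.radians(a+k);X=np.array([0,0,-1.]);Y=np.array([np.cos(t),np.sin(t),0])
    G=np.stack([X,Y,np.cross(X,Y)],1);rv=R.from_matrix(M.T@G).as_rotvec()
    if best is None or np.linalg.norm(rv)<np.linalg.norm(best[0]):best=(rv,G)
d=(np.array([x,y,z])-o["eef_pos"])*1000
print("t",o["clock"],"pos",o["eef_pos"],"j",o["joint_pos"],"F",o["ft_force"],"w",o["grip_width"])
print("M",M.tolist());print("shift now-axes",M.T@d,"turn",best[0],"shift goal-axes",best[1].T@d)
E
python3 go.py .580 .045 .10 101.7
```

```text
t 1.3 pos [0.177  0.4676 0.2313] j [1.209  0.2406 0.005  1.3352 0.     1.5708] F [-0.1747 -0.2211 -0.1942] w 0.08525861618245183
M [[-7.259429378958515e-06, 0.35391961128626176, 0.9352758463118153], [2.36916813076693e-05, 0.9352758461348462, -0.35391961103540437], [-0.9999999996930026, 1.9589002863446003e-05, -1.5174519593930125e-05]]
shift now-axes [ 131.3014 -252.6511  526.5277] turn [-0.566 -0.    -0.   ] shift goal-axes [ 131.3143 -495.5917  308.9489]
```

{"name": "play_rows", "arguments": {"plan": [[0,-12.6,26.3,0,0,0,1],[0,-12.6,26.3,0,0,0,1],[0,-12.6,26.3,0,0,0,1],[0,-12.6,26.3,0,0,0,1],[0,-12.6,26.3,0,0,0,1],[0,-12.6,26.3,0,0,0,1],[0,-12.6,26.3,0,0,0,1],[0,-12.6,26.3,0,0,0,1],[0,-12.6,26.3,0,0,0,1],[0,-12.6,26.3,0,0,0,1],[0,-12.6,26.3,0,0,0,1],[0,-12.6,26.3,0,0,0,1],[0,-12.6,26.3,0,0,0,1],[0,-12.6,26.3,0,0,0,1],[0,-12.6,26.3,0,0,0,1],[0,-12.6,26.3,0,0,0,1],[0,-12.6,26.3,0,0,0,1],[0,-12.6,26.3,0,0,0,1],[0,-12.6,26.3,0,0,0,1],[0,-12.6,26.3,0,0,0,1]]}}

```text
clock: 2.97
eef_pos: [0.5806, 0.0445, 0.2313]
tool_rot: [0.127, 0.696, -0.127, 0.696]
ft_force: [1.8, -0.0, -0.5]
grip_width: 0.0
```

{"name": "play_rows", "arguments": {"plan": [[20,0,0,-0.1,0,0,1],[20,0,0,-0.1,0,0,1],[20,0,0,-0.1,0,0,1],[20,0,0,-0.1,0,0,1],[20,0,0,-0.1,0,0,1],[10,0,0,-0.066,0,0,1],[0,0,0,0,0,0,1],[0,0,0,0,0,0,1],[0,0,0,0,0,0,1]]}}

```text
clock: 3.72
eef_pos: [0.5805, 0.0458, 0.1223]
tool_rot: [-0.072, 0.703, 0.072, 0.704]
ft_force: [0.2, 0.3, -0.3]
grip_width: 0.0001
```

```bash
python3 go.py .580 .045 .064 101.7; python3 - <<'E'
from h import *
p=camera("top");save(p,"t1.png",(180,130,320,230),5)
p=camera("side");save(p,"s1.png",(200,150,340,250),5)
E
```

```text
t 3.7167 pos [0.5805 0.0458 0.1223] j [ 0.0788  0.4663  0.0411  1.144  -0.0001 -0.1239] F [ 0.2098  0.2546 -0.3328] w 8.47155477004271e-05
M [[0.001622424169456016, -0.2013672987184219, 0.9795144607133989], [5.630984840568343e-05, 0.9795157667281287, 0.2013674739380905], [-0.9999986822836396, -0.0002715471458655111, 0.0016005290163676467]]
shift now-axes [58.2657 -0.6905 -0.7216] turn [-0.0014  0.0016  0.0003] shift goal-axes [58.2666 -0.7054 -0.6294]
```

View pics/s1.png

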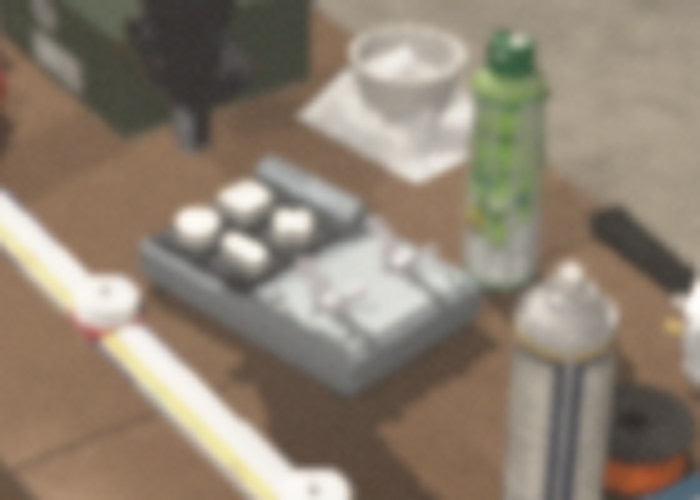

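The shut fingertips (192,145) hang above the round key (197,225). Lowering in steps.

{"name": "play_rows", "arguments": {"plan": [[20,0,0,0,0,0,1],[20,0,0,0,0,0,1],[12,0,0,0,0,0,1],[6,0,0,0,0,0,1],[4,0,0,0,0,0,1],[2,0,0,0,0,0,1],[0,0,0,0,0,0,1],[0,0,0,0,0,0,1]]}}

```text
clock: 4.48
eef_pos: [0.5805, 0.0458, 0.0584]
tool_rot: [-0.072, 0.703, 0.072, 0.704]
ft_force: [0.5, 0.1, 1.1]
grip_width: -0.0002
```

{"name": "play_rows", "arguments": {"plan": [[1,0,0,0,0,0,1],[0,0,0,0,0,0,1],[0,0,0,0,0,0,1]]}}

```text
clock: 4.73
eef_pos: [0.5807, 0.0458, 0.0572]
tool_rot: [-0.072, 0.703, 0.072, 0.704]
ft_force: [0.7, 0.5, 2.5]
grip_width: 0.0002
```

{"name": "play_rows", "arguments": {"plan": [[1.5,0,0,0,0,0,1],[0,0,0,0,0,0,1],[0,0,0,0,0,0,1]]}}

```text
clock: 4.98
eef_pos: [0.5806, 0.0458, 0.0553]
tool_rot: [-0.072, 0.703, 0.072, 0.704]
ft_force: [0.1, 0.4, 2.8]
grip_width: -0.0001
```

{"name": "play_rows", "arguments": {"plan": [[1.5,0,0,0,0,0,1],[0,0,0,0,0,0,1],[0,0,0,0,0,0,1]]}}

```text
clock: 5.23
eef_pos: [0.5807, 0.0459, 0.0537]
tool_rot: [-0.072, 0.703, 0.072, 0.704]
ft_force: [2.6, 0.0, 3.4]
grip_width: 0.0004
```

{"name": "play_rows", "arguments": {"plan": [[1.5,0,0,0,0,0,1],[0,0,0,0,0,0,1],[0,0,0,0,0,0,1]]}}

```text
clock: 5.48
eef_pos: [0.5806, 0.0458, 0.0522]
tool_rot: [-0.072, 0.703, 0.072, 0.704]
ft_force: [4.2, -0.1, 6.5]
grip_width: -0.0002
```

{"name": "play_rows", "arguments": {"plan": [[1,0,0,0,0,0,1],[0,0,0,0,0,0,1],[0,0,0,0,0,0,1]]}}

```text
clock: 5.73
eef_pos: [0.5806, 0.0458, 0.052]
tool_rot: [-0.072, 0.703, 0.072, 0.704]
ft_force: [1.3, 0.0, 8.1]
grip_width: -0.0
```

Bottom stop reached at 8 N. Now release and press the square key, 52 along scale x (tool z).

{"name": "play_rows", "arguments": {"plan": [[-10,0,0,0,0,0,1],[-20,0,0,0,0,0,1],[0,0,0,0,0,0,1],[0,0,26,0,0,0,1],[0,0,26,0,0,0,1],[0,0,0,0,0,0,1],[0,0,0,0,0,0,1],[10,0,0,0,0,0,1],[10,0,0,0,0,0,1],[3,0,0,0,0,0,1],[0,0,0,0,0,0,1],[0,0,0,0,0,0,1]]}}

```text
clock: 6.73
eef_pos: [0.6291, 0.0561, 0.0574]
tool_rot: [-0.072, 0.704, 0.072, 0.702]
ft_force: [-2.0, -0.9, 3.1]
grip_width: -0.0001
```

{"name": "play_rows", "arguments": {"plan": [[3,0,0,0,0,0,1],[1.5,0,0,0,0,0,1],[1.5,0,0,0,0,0,1],[0,0,0,0,0,0,1],[0,0,0,0,0,0,1],[0,0,0,0,0,0,1]]}}

```text
clock: 7.23
eef_pos: [0.6305, 0.0562, 0.0522]
tool_rot: [-0.072, 0.703, 0.072, 0.703]
ft_force: [-2.5, -0.1, 4.4]
grip_width: -0.0
```

{"name": "play_rows", "arguments": {"plan": [[1,0,0,0,0,0,1],[0,0,0,0,0,0,1],[0,0,0,0,0,0,1]]}}

```text
clock: 7.48
eef_pos: [0.6305, 0.0562, 0.0521]
tool_rot: [-0.072, 0.703, 0.072, 0.704]
ft_force: [-5.9, -1.8, 9.4]
grip_width: 0.0004
```

Square key bottomed at 9 N. Lift off and head to the cartridge.

{"name": "play_rows", "arguments": {"plan": [[-10,0,0,0,0,0,1],[-20,0,0,0,0,0,1],[-30,0,0,0,0,0,1],[-30,0,0,0,0,0,-1],[-30,0,0,0,0,0,-1],[-10,0,0,0,0,0,-1],[0,0,0,0,0,0,-1],[0,0,0,0,0,0,-1]]}}

```text
clock: 8.15
eef_pos: [0.6311, 0.0564, 0.1807]
tool_rot: [-0.072, 0.703, 0.072, 0.704]
ft_force: [-0.9, 0.5, -0.5]
grip_width: 0.0607
```

```bash
python3 go.py .525 .348 .15 136.2
```

```text
t 8.15 pos [0.6311 0.0564 0.1807] j [ 0.0891  0.5314  0.3041  1.3423  0.0001 -0.1152] F [-0.8985  0.47   -0.5453] w 0.06071182309797853
M [[0.0011959966164031277, -0.20282724393071477, 0.9792138064343067], [0.0001593998669842528, 0.9792145329999151, 0.20282719973770874], [-0.999999272091623, -8.649409410603492e-05, 0.0012034679039040208]]
shift now-axes [ 30.6147 307.0753 -44.7609] turn [-0.6021  0.0011  0.0004] shift goal-axes [ 30.6951 278.4042 137.0583]
```

{"name": "play_rows", "arguments": {"plan": [[0,25.6,-3.73,0,0,0,-1],[0,25.6,-3.73,0,0,0,-1],[0,25.6,-3.73,0,0,0,-1],[0,25.6,-3.73,0,0,0,-1],[0,25.6,-3.73,0,0,0,-1],[0,25.6,-3.73,0,0,0,-1],[0,25.6,-3.73,0,0,0,-1],[0,25.6,-3.73,0,0,0,-1],[0,25.6,-3.73,0,0,0,-1],[0,25.6,-3.73,0,0,0,-1],[0,25.6,-3.73,0,0,0,-1],[0,25.6,-3.73,0,0,0,-1],[0,0,0,-0.1,0,0,-1],[0,0,0,-0.1,0,0,-1],[0,0,0,-0.1,0,0,-1],[0,0,0,-0.1,0,0,-1],[0,0,0,-0.1,0,0,-1],[0,0,0,-0.1,0,0,-1],[0,0,0,0,0,0,-1],[0,0,0,0,0,0,-1]]}}

```text
clock: 9.82
eef_pos: [0.5236, 0.3475, 0.1783]
tool_rot: [-0.276, 0.652, 0.276, 0.65]
ft_force: [-0.7, 0.7, 0.2]
grip_width: 0.0855
```

```bash
python3 go.py .525 .348 .10 136.2;python3 - <<'E'
from h import *
for n in("top","side"):
    p=camera(n);print(n,[(t,[(np.round(r["centre"],4).tolist(),round(r["confidence"],2)) for r in pinpoint(t,p)[:1]]) for t in("cartridge","cartridge_mid","cradle","scale")])
    if n=="side":save(p,"s2.png",(120,110,320,260),3.5)
E
```

```text
t 9.8167 pos [0.5236 0.3475 0.1783] j [ 0.5859  0.5261  0.2891  1.338   0.     -0.2158] F [-0.6743  0.6972  0.1929] w 0.08553436525492877
M [[-0.0034563896631755187, -0.7185439014220636, 0.6954730153641162], [-0.0022569769334349066, 0.6954810037179676, 0.7185409379587014], [-0.9999914796765113, 0.0009138909170256504, -0.004025590363355591]]
shift now-axes [78.2856 -0.7213  1.6959] turn [-0.0046 -0.004  -0.0009] shift goal-axes [78.2925 -0.6561  1.3777]
top [('cartridge', [([0.5255, 0.346, -0.002], 0.69)]), ('cartridge_mid', [([0.5237, 0.3497, 0.0253], 0.94)]), ('cradle', [([0.6506, -0.0863, 0.0863], 0.64)]), ('scale', [([0.6355, -0.0257, -0.0042], 0.71)])]
side [('cartridge', [([0.5245, 0.3511, -0.0001], 0.57)]), ('cartridge_mid', [([0.5236, 0.3448, 0.0245], 0.53)]), ('cradle', [([0.6493, -0.0873, 0.0902], 0.68)]), ('scale', [([0.6343, -0.0257, 0.0024], 0.76)])]
```

View pics/s2.png

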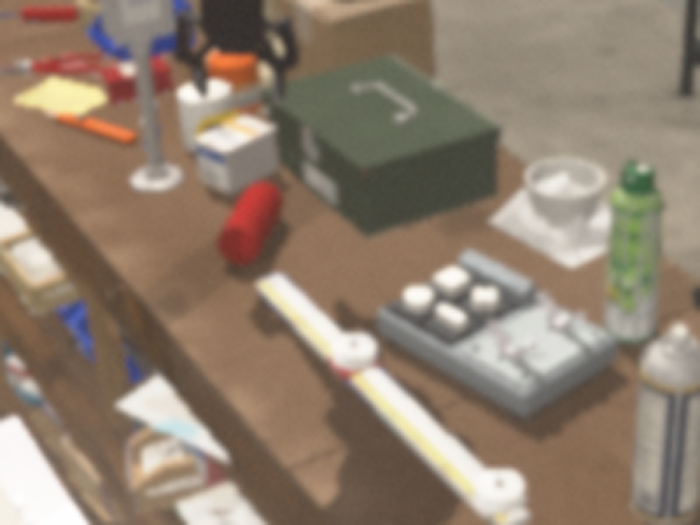

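Open fingers at (240,50) hang above the cartridge (250,222), aligned with it. Descend and grip.

{"name": "play_rows", "arguments": {"plan": [[30,0,0,0,0,0,-1],[30,0,0,0,0,0,-1],[30,0,0,0,0,0,-1],[25,0,0,0,0,0,-1],[20,0,0,0,0,0,-1],[15,0,0,0,0,0,-1],[12,0,0,0,0,0,-1],[8,0,0,0,0,0,-1],[0,0,0,0,0,0,-1],[0,0,0,0,0,0,-1]]}}

```text
clock: 11.15
eef_pos: [0.5247, 0.3482, 0.011]
tool_rot: [-0.277, 0.651, 0.277, 0.651]
ft_force: [-0.2, 0.0, -0.2]
grip_width: 0.0854
```

{"name": "play_rows", "arguments": {"plan": [[0,0,0,0,0,0,0],[0,0,0,0,0,0,0],[0,0,0,0,0,0,0.2],[0,0,0,0,0,0,0.2],[0,0,0,0,0,0,0.6],[0,0,0,0,0,0,1],[0,0,0,0,0,0,1],[0,0,0,0,0,0,1],[0,0,0,0,0,0,1]]}}

```text
clock: 11.9
eef_pos: [0.5255, 0.3488, 0.0125]
tool_rot: [-0.276, 0.65, 0.277, 0.652]
ft_force: [-0.3, 0.6, 6.1]
grip_width: 0.0506
```

{"name": "play_rows", "arguments": {"plan": [[-5,0,0,0,0,0,1],[-15,0,0,0,0,0,1],[-30,0,0,0,0,0,1],[-30,0,0,0,0,0,1],[-30,0,0,0,0,0,1],[-30,0,0,0,0,0,1],[-20,0,0,0,0,0,1],[0,0,0,0,0,0,1],[0,0,0,0,0,0,1],[0,0,0,0,0,0,1]]}}

```text
clock: 12.73
eef_pos: [0.5234, 0.3472, 0.1684]
tool_rot: [-0.277, 0.652, 0.276, 0.649]
ft_force: [0.5, -0.0, -3.2]
grip_width: 0.0507
```

```bash
python3 go.py .649 -.0867 .14 101.7;python3 - <<'E'
from h import *
p=camera("side");save(p,"s3.png",(120,60,260,200),4)
for n in("top","side"):
    p=camera(n);print(n,[(t,[(np.round(r["centre"],4).tolist(),round(r["confidence"],2)) for r in pinpoint(t,p)[:1]]) for t in("cartridge","cartridge_mid")])
    X=cloud(p);f=p["frame"].astype(int);m=(p["depth"]>0)&(f[...,0]>70)&(f[...,0]>2*f[...,1])&(f[...,0]>2*f[...,2])&(abs(X[...,0]-.52)<.13)&(abs(X[...,1]-.35)<.13)&(X[...,2]>.09)&(X[...,2]<.25)
    P=X[m];print(len(P),P.min(0),P.max(0),P.mean(0)); w,V=np.linalg.eigh(np.cov(P.T));print(V[:,2])
E
```

```text
t 12.7333 pos [0.5234 0.3472 0.1684] j [ 0.5858  0.5301  0.2699  1.3146 -0.0001 -0.2183] F [ 0.497  -0.035  -3.1993] w 0.050652356141651124
M [[-0.0033632806278836025, -0.7202163515664304, 0.6937413749227865], [-0.00232751850558105, 0.6937490574743445, 0.7202130434191437], [-0.9999916354655296, 0.0008075826886606574, -0.004009589651908951]]
shift now-axes [  28.9892 -391.5225 -225.2258] turn [ 0.5999 -0.0041  0.0004] shift goal-axes [  28.4021 -450.3585   35.0359]
top [('cartridge', [([0.5232, 0.3463, 0.1539], 0.58)]), ('cartridge_mid', [([0.5234, 0.3475, 0.1756], 0.57)])]
492 [0.46294622 0.2834075  0.17989258] [0.57573366 0.37558332 0.24335095] [0.49723539 0.31619537 0.20248651]
[-0.79933545 -0.60072447  0.0138906 ]
side [('cartridge', [([0.5264, 0.347, 0.157], 0.5)]), ('cartridge_mid', [([0.5248, 0.3403, 0.182], 0.74)])]
183 [0.46112658 0.27553794 0.16583569] [0.55167924 0.39447626 0.21239212] [0.49815265 0.31258968 0.19784067]
[-0.63929965 -0.74365853 -0.19562197]
```

View pics/s3.png

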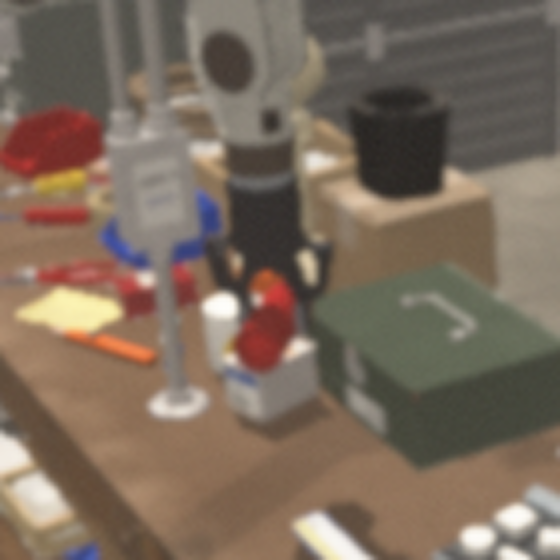

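The cartridge hangs level in the jaws (265,325), gripped at mid-length. Turn, then carry it high to the cradle.

{"name": "play_rows", "arguments": {"plan": [[0,0,0,0.1,0,0,1],[0,0,0,0.1,0,0,1],[0,0,0,0.1,0,0,1],[0,0,0,0.1,0,0,1],[0,0,0,0.1,0,0,1],[0,0,0,0.1,0,0,1],[0,-15,1,0,0,0,1],[0,-20,2,0,0,0,1],[0,-25,2,0,0,0,1],[0,-25,2,0,0,0,1],[0,-25,2,0,0,0,1],[0,-25,2,0,0,0,1],[0,-25,2,0,0,0,1],[0,-25,2,0,0,0,1],[0,-25,2,0,0,0,1],[0,-25,2,0,0,0,1],[0,-25,2,0,0,0,1],[0,-25,2,0,0,0,1],[0,-25,2,0,0,0,1],[0,-25,2,0,0,0,1]]}}

```text
clock: 14.75
eef_pos: [0.6189, 0.0235, 0.1707]
tool_rot: [-0.072, 0.703, 0.072, 0.703]
ft_force: [0.5, -0.2, -3.0]
grip_width: 0.0506
```

{"name": "play_rows", "arguments": {"plan": [[0,-25,2,0,0,0,1],[0,-25,2,0,0,0,1],[0,-25,2,0,0,0,1],[0,-20,2,0,0,0,1],[0,-10,0,0,0,0,1],[0,0,0,0,0,0,1],[0,0,0,0,0,0,1],[0,0,0,0,0,0,1]]}}

```text
clock: 15.42
eef_pos: [0.6475, -0.0746, 0.1707]
tool_rot: [-0.072, 0.704, 0.073, 0.703]
ft_force: [-0.1, 1.1, -3.1]
grip_width: 0.0506
```

```bash
python3 go.py .649 -.0867 .0735 101.7;python3 - <<'E'
from h import *
for n in("top","side"):
    p=camera(n);print(n,[(t,[(np.round(r["centre"],4).tolist(),round(r["confidence"],2)) for r in pinpoint(t,p)[:1]]) for t in("cartridge","cartridge_mid","cradle")])
    if n=="side":save(p,"s4.png",(220,120,360,250),4.5)
    X=cloud(p);f=p["frame"].astype(int);m=(p["depth"]>0)&(f[...,0]>70)&(f[...,0]>2*f[...,1])&(f[...,0]>2*f[...,2])&(abs(X[...,0]-.65)<.13)&(abs(X[...,1]+.08)<.09)&(X[...,2]>.09)&(X[...,2]<.25)
    P=X[m];print(len(P),P.min(0),P.max(0))
E
```

```text
t 15.4167 pos [ 0.6475 -0.0746  0.1707] j [-0.1151  0.5761  0.3529  1.3485  0.0007 -0.3206] F [-0.0618  1.1349 -3.1322] w 0.05059019554744271
M [[-0.0007637597649869377, -0.20403962582225366, 0.9789623321483498], [0.0007825061880060991, 0.978962196015909, 0.20404020793896155], [-0.9999994021773648, 0.0009218817839943133, -0.0005880296669558693]]
shift now-axes [ 97.1476 -12.196   -0.9761] turn [ 0.0013 -0.0006 -0.0009] shift goal-axes [ 97.1582 -12.1078  -1.0178]
top [('cartridge', []), ('cartridge_mid', []), ('cradle', [])]Traceback (most recent call last):
  File "<stdin>", line 6, in <module>
    return umr_minimum(a, axis, None, out, keepdims, initial, where)
ValueError: zero-size array to reduction operation minimum which has no identity
```

{"name": "play_rows", "arguments": {"plan": [[10,-6,-0.5,0,0,0,1],[15,-6,-0.5,0,0,0,1],[15,0,0,0,0,0,1],[15,0,0,0,0,0,1],[0,0,0,0,0,0,1],[0,0,0,0,0,0,1],[0,0,0,0,0,0,1]]}}

```text
clock: 16.2
eef_pos: [0.6498, -0.0876, 0.1163]
tool_rot: [-0.072, 0.703, 0.072, 0.704]
ft_force: [0.4, -0.2, -2.1]
grip_width: 0.0505
```

```bash
python3 go.py .649 -.0867 .0735 101.7;python3 - <<'E'
from h import *
p=camera("side");print([(t,[(np.round(r["centre"],4).tolist(),round(r["confidence"],2)) for r in pinpoint(t,p)[:1]]) for t in("cartridge","cartridge_mid","cradle")])
save(p,"s4.png",(220,120,360,250),4.5)
E
```

```text
t 16.2 pos [ 0.6498 -0.0876  0.1163] j [-0.134   0.6129  0.2728  1.23   -0.0001 -0.3385] F [ 0.3601 -0.2084 -2.149 ] w 0.050505399751857076
M [[0.0007015366206761242, -0.20306138479046226, 0.9791657581090903], [-0.0001854685393673089, 0.9791659557972692, 0.20306155866889528], [-0.9999997367238608, -0.00032405956261277735, 0.0006492592772721628]]
shift now-axes [42.7711  1.113  -0.6576] turn [0.0003 0.0006 0.0003] shift goal-axes [42.7719  1.0989 -0.6301]
[('cartridge', [([0.5904, -0.0018, 0.0545], 0.72)]), ('cartridge_mid', [([0.649, -0.0947, 0.1269], 0.67)]), ('cradle', [([0.6495, -0.0828, 0.0911], 0.77)])]
```

View pics/s4.png

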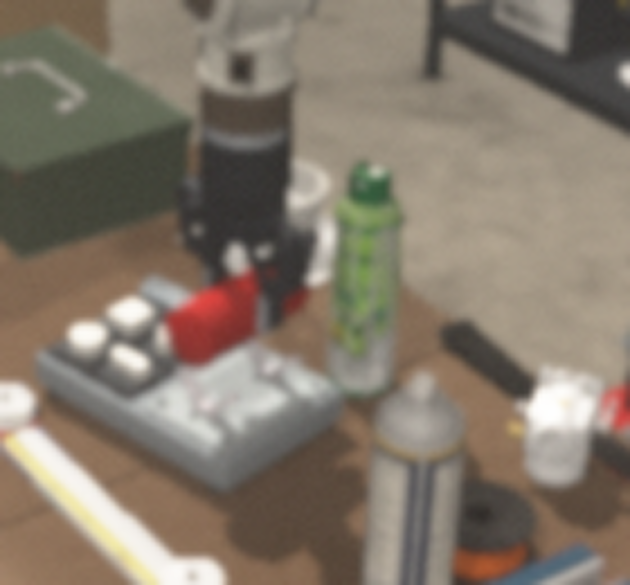

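The cartridge (215,320) hangs above the rests, parallel to the scale's x. Lower until the force shows contact.

{"name": "play_rows", "arguments": {"plan": [[12,0.5,0,0,0,0,1],[12,0.5,0,0,0,0,1],[8,0,0,0,0,0,1],[4,0,0,0,0,0,1],[0,0,0,0,0,0,1],[0,0,0,0,0,0,1]]}}

```text
clock: 16.9
eef_pos: [0.6494, -0.0867, 0.08]
tool_rot: [-0.072, 0.703, 0.072, 0.703]
ft_force: [0.1, -0.1, -3.7]
grip_width: 0.0504
```

{"name": "play_rows", "arguments": {"plan": [[2,0,0,0,0,0,1],[0,0,0,0,0,0,1],[0,0,0,0,0,0,1]]}}

```text
clock: 17.15
eef_pos: [0.6496, -0.0867, 0.0783]
tool_rot: [-0.072, 0.703, 0.072, 0.704]
ft_force: [0.1, -0.8, -2.9]
grip_width: 0.0508
```

{"name": "play_rows", "arguments": {"plan": [[2,0,0,0,0,0,1],[0,0,0,0,0,0,1],[0,0,0,0,0,0,1]]}}

```text
clock: 17.4
eef_pos: [0.6492, -0.0867, 0.0757]
tool_rot: [-0.072, 0.704, 0.072, 0.703]
ft_force: [0.6, 0.5, -2.5]
grip_width: 0.0509
```

{"name": "play_rows", "arguments": {"plan": [[2,0,0,0,0,0,1],[0,0,0,0,0,0,1],[0,0,0,0,0,0,1]]}}

```text
clock: 17.65
eef_pos: [0.6495, -0.0865, 0.0742]
tool_rot: [-0.072, 0.703, 0.072, 0.704]
ft_force: [0.2, 0.4, -1.2]
grip_width: 0.0505
```

{"name": "play_rows", "arguments": {"plan": [[1,0,0,0,0,0,1],[0,0,0,0,0,0,1],[0,0,0,0,0,0,1]]}}

```text
clock: 17.9
eef_pos: [0.6497, -0.0865, 0.0739]
tool_rot: [-0.072, 0.703, 0.072, 0.704]
ft_force: [-0.8, 1.6, 4.1]
grip_width: 0.0506
```

{"name": "play_rows", "arguments": {"plan": [[1,0,0,0,0,0,1],[0,0,0,0,0,0,1],[0,0,0,0,0,0,1]]}}

```text
clock: 18.15
eef_pos: [0.6497, -0.0865, 0.0738]
tool_rot: [-0.072, 0.703, 0.072, 0.704]
ft_force: [-3.5, 2.4, 8.5]
grip_width: 0.0506
```

Contact at the predicted height (8 N upward). Ease off and open.

{"name": "play_rows", "arguments": {"plan": [[-1,0,0,0,0,0,1],[0,0,0,0,0,0,0.5],[0,0,0,0,0,0,0.1],[0,0,0,0,0,0,-0.2],[0,0,0,0,0,0,-0.5],[0,0,0,0,0,0,-0.8],[0,0,0,0,0,0,-1],[0,0,0,0,0,0,-1],[0,0,0,0,0,0,-1],[0,0,0,0,0,0,-1],[0,0,0,0,0,0,-1]]}}

```text
clock: 19.07
eef_pos: [0.6493, -0.0868, 0.0727]
tool_rot: [-0.072, 0.703, 0.072, 0.703]
ft_force: [-0.9, 0.2, -0.5]
grip_width: 0.0856
```

{"name": "play_rows", "arguments": {"plan": [[-5,0,0,0,0,0,-1],[-10,0,0,0,0,0,-1],[-15,0,0,0,0,0,-1],[-20,0,0,0,0,0,-1],[-25,0,0,0,0,0,-1],[-25,0,0,0,0,0,-1],[0,0,0,0,0,0,-1],[0,0,0,0,0,0,-1]]}}

```text
clock: 19.73
eef_pos: [0.651, -0.0869, 0.1764]
tool_rot: [-0.073, 0.701, 0.072, 0.706]
ft_force: [0.3, -0.5, -0.9]
grip_width: 0.0855
```

```bash
python3 go.py .5905 -.0055 .10 101.7;python3 - <<'E'
from h import *
p=camera("side");print([(t,[(np.round(r["centre"],4).tolist(),round(r["confidence"],2)) for r in pinpoint(t,p)[:1]]) for t in("cartridge_mid","cradle","key_bar_top")])
save(p,"s5.png",(220,120,360,250),4.5)
E
```

```text
t 19.7333 pos [ 0.651  -0.0869  0.1764] j [-0.1327  0.5779  0.3711  1.3576  0.     -0.3369] F [ 0.2511 -0.5112 -0.9491] w 0.08550986703091007
M [[0.006344805368269535, -0.20284211045537415, 0.9791909015461944], [-0.000836667722934753, 0.9792091919942357, 0.20285132067876122], [-0.9999795215062959, -0.0021063095703182516, 0.006043180291353867]]
shift now-axes [ 75.9919  92.1154 -43.2027] turn [0.0001 0.006  0.0021] shift goal-axes [ 76.4454  91.9521 -42.7479]
[('cartridge_mid', [([0.6469, -0.0912, 0.0875], 0.55)]), ('cradle', [([0.6506, -0.0861, 0.0872], 0.72)]), ('key_bar_top', [([0.5917, -0.0047, 0.0571], 0.57)])]
```

View pics/s5.png

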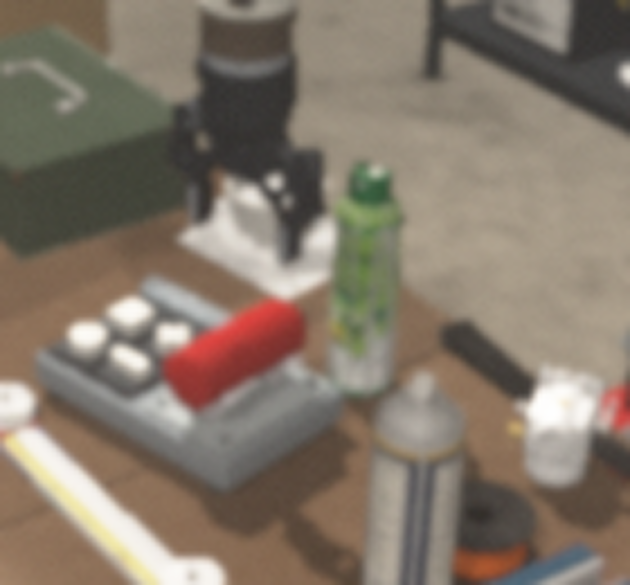

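The cartridge (235,355) lies in both rests, released. Now shut the fingers and press the bar key.

{"name": "play_rows", "arguments": {"plan": [[0,0,0,0,0,0,1],[0,0,0,0,0,0,1],[0,18.3,-8.5,0,0,0,1],[0,18.3,-8.5,0,0,0,1],[0,18.3,-8.5,0,0,0,1],[0,18.3,-8.5,0,0,0,1],[0,18.3,-8.4,0,0,0,1],[0,0,0,0,0,0,1],[0,0,0,0,0,0,1],[25,0,0,0,0,0,1],[25,0,0,0,0,0,1],[20,0,0,0,0,0,1],[15,0,0,0,0,0,1],[10,0,0,0,0,0,1],[8,0,0,0,0,0,1],[0,0,0,0,0,0,1],[0,0,0,0,0,0,1],[0,0,0,0,0,0,1]]}}

```text
clock: 21.43
eef_pos: [0.5902, -0.0059, 0.0708]
tool_rot: [-0.072, 0.703, 0.072, 0.704]
ft_force: [-0.3, 0.1, -0.2]
grip_width: 0.0
```

```bash
python3 go.py .591 -.006 .052 101.7
```

```text
t 21.4333 pos [ 0.5902 -0.0059  0.0708] j [-0.0099  0.5266 -0.0047  1.0374 -0.0001 -0.2139] F [-0.3189  0.0563 -0.1923] w 6.842407600647695e-06
M [[0.0019992040869142857, -0.2025573767501736, 0.9792683556140814], [-9.461314740999427e-05, 0.9792702699010034, 0.2025579658674722], [-0.9999979971136798, -0.0004976063744829423, 0.001938596534834247]]
shift now-axes [18.836  -0.2548  0.7143] turn [-0.0002  0.0019  0.0005] shift goal-axes [18.8344 -0.2643  0.7508]
```

{"name": "play_rows", "arguments": {"plan": [[8,0,0.5,0,0,0,1],[4,0,0,0,0,0,1],[3,0,0,0,0,0,1],[2,0,0,0,0,0,1],[1.5,0,0,0,0,0,1],[0,0,0,0,0,0,1],[0,0,0,0,0,0,1],[0,0,0,0,0,0,1]]}}

```text
clock: 22.1
eef_pos: [0.5903, -0.0056, 0.0521]
tool_rot: [-0.072, 0.703, 0.072, 0.704]
ft_force: [-0.8, -0.1, 5.2]
grip_width: 0.0
```

{"name": "play_rows", "arguments": {"plan": [[1,0,0,0,0,0,1],[0,0,0,0,0,0,1],[0,0,0,0,0,0,1]]}}

```text
clock: 22.35
eef_pos: [0.5903, -0.0056, 0.052]
tool_rot: [-0.072, 0.703, 0.072, 0.704]
ft_force: [-2.3, 0.7, 10.6]
grip_width: -0.0001
```

Bar bottomed at 10.6 N. Lift off, clear the view, and check.

{"name": "play_rows", "arguments": {"plan": [[-8,0,0,0,0,0,1],[-15,0,0,0,0,0,1],[-25,0,0,0,0,0,1],[-30,0,0,0,0,0,1],[-30,0,0,0,0,0,1],[-20,0,-15,0,0,0,1],[0,0,-30,0,0,0,1],[0,0,-30,0,0,0,1],[0,0,-30,0,0,0,1],[0,0,-30,0,0,0,1],[0,0,0,0,0,0,1],[0,0,0,0,0,0,1],[0,0,0,0,0,0,1],[0,0,0,0,0,0,1]]}}

```text
clock: 23.52
eef_pos: [0.4586, -0.0329, 0.1784]
tool_rot: [-0.072, 0.703, 0.072, 0.704]
ft_force: [0.1, -0.6, -0.1]
grip_width: -0.0002
```

```bash
python3 - <<'E'
from h import *
o=get_obs();print(o["clock"],o["eef_pos"],o["ft_force"])
for n in("top","side"):
    p=camera(n);print(n,[(t,[(np.round(r["centre"],4).tolist(),round(r["confidence"],2)) for r in pinpoint(t,p)[:1]]) for t in("cartridge_mid","cradle","key_bar_top","key_round_top","white_can","green_can","part_box")])
    X=cloud(p);f=p["frame"].astype(int);m=(p["depth"]>0)&(f[...,0]>90)&(f[...,0]>2*f[...,1])&(f[...,0]>2*f[...,2])&(abs(X[...,0]-.65)<.13)&(abs(X[...,1]+.08)<.09)&(X[...,2]>.06)
    if m.sum()>20:
        r=cv2.minAreaRect(X[m][:,:2].astype(np.float32)*1000);print(r,np.percentile(X[m][:,2],95))
    save(p,n+"6.png",(180,110,320,230) if n=="top" else (220,120,360,250),4.5)
E
```

```text
23.5167 [ 0.45863289 -0.03286506  0.17844455] [ 0.0995277  -0.59511423 -0.09502279]
top [('cartridge_mid', [([0.6464, -0.0864, 0.0815], 0.92)]), ('cradle', [([0.6509, -0.0863, 0.0814], 0.72)]), ('key_bar_top', [([0.5916, 0.0008, 0.0584], 0.43)]), ('key_round_top', [([0.5816, 0.0473, 0.0575], 0.39)]), ('white_can', [([0.6265, -0.3324, -0.0047], 0.89)]), ('green_can', [([0.7894, -0.0758, 0.0008], 0.79)]), ('part_box', [([0.4493, -0.4009, 0.0026], 0.82)])]
((641.953857421875, -84.9193115234375), (133.06069946289062, 48.519805908203125), 11.357229232788086) 0.11676167549219604
side [('cartridge_mid', [([0.6496, -0.0909, 0.0873], 0.68)]), ('cradle', [([0.6503, -0.0872, 0.0883], 0.69)]), ('key_bar_top', [([0.5901, -0.0036, 0.0593], 0.48)]), ('key_round_top', [([0.5779, 0.0428, 0.0587], 0.38)]), ('white_can', [([0.6304, -0.3306, -0.0029], 0.81)]), ('green_can', [([0.7879, -0.0765, 0.0017], 0.87)]), ('part_box', [([0.4546, -0.3964, -0.0008], 0.94)])]
((636.707763671875, -95.32174682617188), (132.61135864257812, 43.133975982666016), 10.389117240905762) 0.11359772670930844
```

View pics/top6.png

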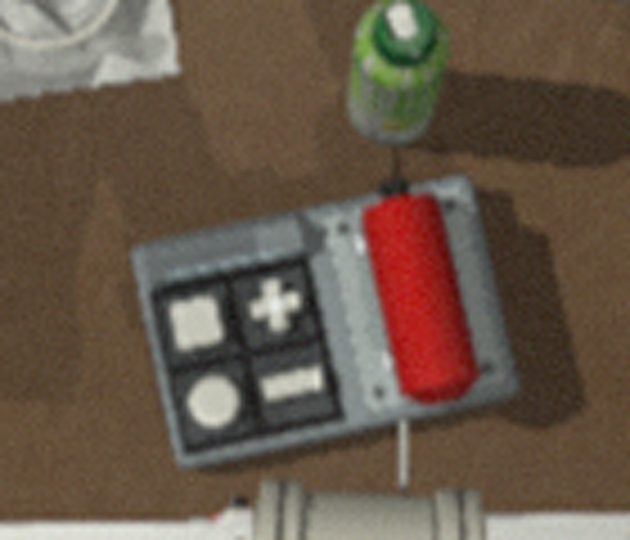

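The cartridge (420,297) lies along both rests at about 11° yaw, matching the scale. All the keys are up, the cans and box are where they were, and the arm is clear. Handing in.

```bash
python3 -c "from workcell import *; print(job_done())"
```

```text
the job is handed in; nothing more can be done
None
```

The weighing sequence is done and the job is handed in, at about 23.6 s on the robot's clock. I pressed the round key, then the square key, to the bottom stop and let each spring back. Next I laid the cartridge along the V rests and released it on contact, and then pressed the bar key to its stop. Upward force at the three stops was 8 to 11 N.

**Cartridge:** the networks put its middle within about 5 mm of the cradle in both views. Its axis was at about 11°, against about 11.7° for the scale.

**Keys and bystanders:** the keys looked fully up in the last picture. I never pressed the plus-shaped key. The cans and box read within about 6 mm of where they started, except that the green can was first seen in only one view and the white can's first side reading was a false hit. The arm was clear, with almost no wrist force.

**Disagreements:**
- The side view put the cartridge about 4 mm further to -y than the top view, as it had with other things from the start.
- The keys met the fingers about 4 mm lower than the stated 62 mm, so I pressed by force rather than by height.
- No verdict was reported when I handed in.

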